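Seat the centring ring and hold the window lid at balance

TASK

Pick the one centring ring that fits the sample chamber's port, seat it squarely in the port and let go of it. Then swing the laid-back window lid up by its bar handle to its balance point, where it would fall neither shut nor back, and finish while still gripping it there, motionless, so that I can wipe both faces of the glass before we close up. Never let the lid drop, and leave the other rings and the hardware where they lie.

Things in the scene. Friction and masses are not known exactly. Their poses are not given: they have to be found in the camera images.
- ring_dn25: Centring ring, DN 25 size: a steel sleeve 13 mm long, 26 mm outside and bevelled to 22 mm at both ends, through a black sealing bead 44 mm outside and 5 mm thick at mid-length (4 to 9 mm above the underside); 18 g. Loose, lies flat on ring_rack; the three lie in any order. Origin: centre of its underside, z up.
- ring_dn40: Centring ring, DN 40 size: a steel sleeve 13 mm long, 41 mm outside and bevelled to 37 mm at both ends, through a black sealing bead 59 mm outside and 5 mm thick at mid-length (4 to 9 mm above the underside); 25 to 49 g. Loose, lies flat on ring_rack; the three lie in any order. Origin: centre of its underside, z up.
- ring_dn50: Centring ring, DN 50 size: a steel sleeve 13 mm long, 52 mm outside and bevelled to 48 mm at both ends, through a black sealing bead 78 mm outside and 5 mm thick at mid-length (4 to 9 mm above the underside); 55 g. Loose, lies flat on ring_rack; the three lie in any order. Origin: centre of its underside, z up.
- ring_rack: Wooden rack, fixed: a straight bar 22 mm wide, 360 mm long, its top 20 mm above the shelf (10 mm clear under it), on a 70 mm wide foot at each end. The three rings lie on the bar about 115 mm apart. Origin: centre of its underside, x along the bar.
- chamber: Small sample chamber, fixed: aluminium block 120 mm square, its top 58 mm up, on a 150 mm square foot plate, a clamped stub on its far side (+x), hinge and lid stops on its +y side. Turned by up to 0.45 rad. Origin: centre of the underside; x parallel to the lid's hinge pin, y towards the hinge, z up.
- port (a point): Centre of the port, in the plane of its flat sealing face, 74 mm above the shelf; axes as chamber. A round steel flange 53 mm across, 16 mm proud of the block; open counterbore 43 mm across, 5.5 mm deep, then a 36 mm bore. A seated ring has one sleeve end in the counterbore and its bead flat on the face all round: its underside is 4 mm below this point.
- lid_hinge (a point): Middle of the lid's hinge pin, fixed: 70 mm from the port's centre along +y and 2.5 mm above its sealing face. Axes as chamber; does not turn with the lid.
- lid_angle (a joint): Window lid's angle, rad: 0 shut over the port, pi/2 plate vertical, 2.1 (at the start) laid back on its stops, away from the port. Balance point 1.418: the plate leans 9 degrees from vertical towards the port. Hinge nearly free: the lid stays by itself only within 0.02 rad of balance, else falls shut or back. Nothing but the hand holds it.
- lid: Window lid: aluminium plate 100 mm square, 10 mm thick, 20 to 120 mm out from the hinge pin, with a 38 mm round glass; 0.47 kg with its handle. Origin on the middle of the hinge pin; x along the pin, y from the free edge towards the pin, z to the outer face (upper when shut). Its centre of mass is 86 mm out from the pin along the plate and 13 mm towards the outer face.
- lid_handle (a point): Bar handle on the lid's free edge, parallel to the hinge pin: 12 mm thick, 90 mm long, 32 mm off the plate's edge on two 10 mm legs, 66 mm clear between. Point: middle of the bar. With the lid shut it is 152 mm out from the pin and 13.5 mm above it; laid back about 0.20 m above the shelf, at balance 0.23 m. Pinched, it turns between the fingers as the lid swings.
- clamp_ring: Bystander: ribbed aluminium clamp ring, 72 mm across without its lugs, 18 mm high, lying flat. Origin: centre of its underside.
- bolt_a: Bystander: polished steel bolt standing on its hexagon head, head 19 mm, shank 10 mm, 48 mm tall. Origin: centre of its underside.
- bolt_b: Bystander: a second bolt, like bolt_a.
- wrench: Bystander: stainless wrench lying flat, 160 mm long along its x, 8 mm thick. Origin: centre of its underside.

How it is judged:
By the outcome, as a careful person would: the job done as asked, in the order asked, and still so for the second after the job is handed in, while the arm keeps its last pose, push and grip.
It also fails if it takes over 64 s, if anything falls off the work surface, if the arm or the gripper's body presses on something with over 40 N, if the wrist force passes 120 N, or if a joint passes its speed limit or range.

ROBOT

A 6-joint arm with a two-finger parallel gripper is mounted at the origin on the work surface. World frame = base frame: x ahead of the robot, y to its left, z up, the work surface at z = 0. Lengths are in mm, angles in rad, forces in N, time in s.
With the tool pointing down it reaches from about 325 to 775 mm from the base axis. Payload 9.3 kg.
Tool frame: the origin (TCP) lies between the finger pads; the fingertips stand 19 mm ahead of it and the grasp point (between the pads) is the TCP (tip_reach is the distance from the TCP to the fingertips, in mm); x points along the fingers, y is the direction in which the jaws open and shut, and the axes are right-handed (so a half turn about x gives the same grasp; the last joint's range is limited). The gripper opens to 85 mm and grips with 20 to 120 N. Pads are 22 mm wide; open, the fingers measure 114 mm over their backs; the gripper's body (76 mm by 85 mm) begins 54 mm behind the grasp point. The pads swing forward as they close: fully open they stand 13 mm farther back than shut.
Start: joints at [-1.253, 0.259, 0.021, 1.334, 0, 1.418], TCP at [249.473, -490.163, 250.279] pointing down, gripper open.
Joint ranges: [-3.04, 3.04], [-0.91, 1.82], [-1.04, 1.36], [-1.92, 1.95], [-1.52, 1.45], [-3.14, 3.14]. Speed limits (rad/s): [2.22, 2.22, 2.79, 3.14, 3.14, 3.14].

INTERFACE

Orientations are given as a unit quaternion [x, y, z, w].
In Python, from workcell import * gives the robot as it stands.
- The arm moves only by the shell command python3 -m handwheel 'ROWS' [OPENING] [FORCE]. ROWS is JSON, a list that holds one entry, the list of rows, each a list of 4 numbers: the shift along the world's x, y, z each as a share of 0.5 m, from -1 to 1, then the turn about the world's z as a share of 0.5 rad, from -1 to 1. A call has 1 to 12 rows; each row is the pose to reach, as a shift and turn from the pose commanded when the call began; what a row does not reach only later rows make up. A row lasts 1/8 s, in which the tool goes at most 62.5 mm and 10.7 degrees, less where a joint would pass 70% of its speed; a pose out of reach is approached as far as the arm can. A call with a number of a shift or a turn outside -1 to 1 is refused whole. A call with a gripper value outside its range is refused whole. OPENING is the closure, from 0 (fully open) to 1 (shut), set as the call begins (- or left out, the last holds). The fingers move at their own pace and stop on an object; FORCE is the grip in N (left out, the last holds). Time passes only in rows, so rows that repeat a pose let the fingers close. It gives the time, the measured TCP pose, the force and the opening at its end, in the units of the state.
- read_state(): the state, without advancing time (a new reading comes with each control period).
- capture(name): name is "scene" or "top" or "wrist"; returns a dict with "color" (384x512x3 uint8, red, green, blue), "mtx" (3x3 intrinsics, pixels), "k1" (the pictures are not rectified: a ray, as slopes to the right and down, at radius r is drawn at 1 + k1 r^2 times it, then the intrinsics apply), "world_to_cam" (4x4, takes a point from world to camera coordinates). Camera axes: x right, y up, looking along -z (the intrinsics and any distortion apply to the point x, -y, -z); pixel columns grow to the right and rows downward; lengths in mm; the calibration is good to about 2 mm. A picture is of the moment at which its call begins. There is no depth.
- close_job(): hands the job in, once; it reports no verdict.
The state is a dict: "t": time; "q": joint angles; "joint_vel": joint speeds; "tau": joint torques, N m; "tool_pos": TCP position; "tcp_rot": TCP orientation; "wrist_force": force on the tool from outside, world axes, zero at the start; "moment": the same for the moment, N m; "grip_width": finger opening in mm.
Only numpy, scipy, OpenCV 4.12 (cv2) and the standard library are available. Lean on these libraries where they do the work, as an engineer would, in place of code of your own. Each camera call takes 0.05 s, during which the arm holds its last target.

## Working session

There is one attempt and no reset: what is moved stays moved. The work goes in short steps, Python scripts to look and compute and a shell command to move; the robot and the scene stay as the last step left them, time stands still between calls to the robot, and variables do not carry over. Pictures are saved under pics/ and viewed, and the job is handed in when it is done.

```bash
mkdir -p pics; ls; python3 - <<'E'
from workcell import *
import cv2
s=read_state(); print(s)
for n in ["scene","top","wrist"]:
    c=capture(n); cv2.imwrite(f"pics/{n}0.png",cv2.resize(c["color"][:,:,::-1],(768,576),interpolation=cv2.INTER_CUBIC)); print(n,c["mtx"].tolist(),c["k1"],c["world_to_cam"].round(4).tolist())
E
```

```text
pics
{'t': 0.0, 'q': array([-1.25257531e+00,  2.59186635e-01,  2.07352579e-02,  1.33370438e+00,
       -9.58502236e-08,  1.41821047e+00]), 'joint_vel': array([-1.32500198e-03,  3.04359775e-04,  3.15155887e-04,  1.97207744e-05,
       -9.69944008e-05,  1.71900769e-03]), 'tau': array([-1.06359032e-04, -5.55644846e+01,  3.44528961e+01,  1.37446378e-02,
       -2.21900300e-04, -2.69353222e-05]), 'tool_pos': array([ 249.40053063, -489.90128377,  249.65874426]), 'tcp_rot': array([-0.68756505, -0.16540122,  0.68764464, -0.16444325]), 'wrist_force': array([-0.31478376, -0.31485235,  0.03562711]), 'moment': array([-0.037017  ,  0.01927452, -0.00892514]), 'grip_width': 85.54947804150592}
scene [[444.6156417893709, 0.0, 260.43054354314825], [0.0, 444.6156417893709, 190.56052585061695], [0.0, 0.0, 1.0]] -0.023749790081006097 [[-0.7191, 0.6949, 0.004, 418.3079], [-0.4711, -0.4917, 0.7323, 218.4663], [0.5108, 0.5247, 0.681, -1443.3426], [0.0, 0.0, 0.0, 1.0]]
top [[410.01654737829455, 0.0, 250.90908430178112], [0.0, 410.01654737829455, 190.8962687788225], [0.0, 0.0, 1.0]] -0.09235221507505395 [[0.0013, -1.0, 0.0094, -3.394], [0.9824, 0.003, 0.1867, -566.9592], [-0.1867, 0.009, 0.9824, -1110.2464], [0.0, 0.0, 0.0, 1.0]]
wrist [[334.7691851843649, 0.0, 253.0805603159735], [0.0, 334.7691851843649, 192.98859604567483], [0.0, 0.0, 1.0]] 0.032427392595223696 [[0.4532, -0.8914, -0.0014, -548.3404], [0.8431, 0.4291, -0.3242, 41.5722], [0.2896, 0.1457, 0.946, -380.8156], [0.0, 0.0, 0.0, 1.0]]
```

View pics/scene0.png

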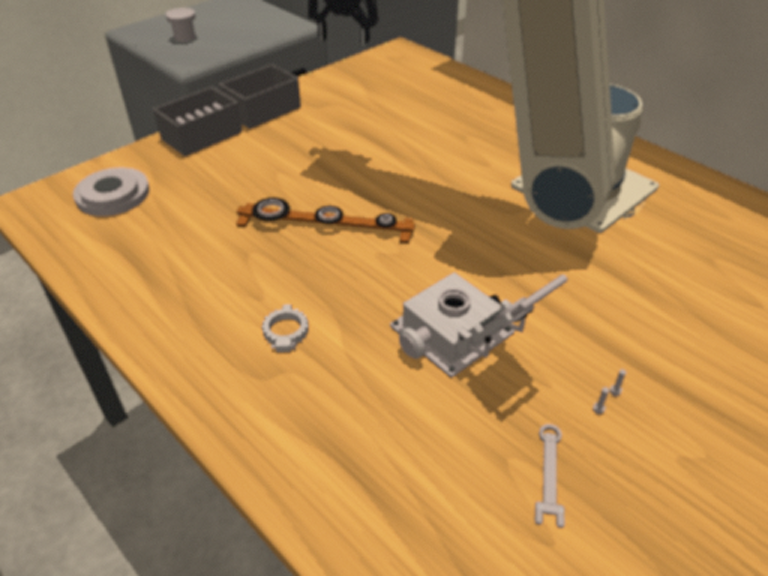

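View pics/top0.png

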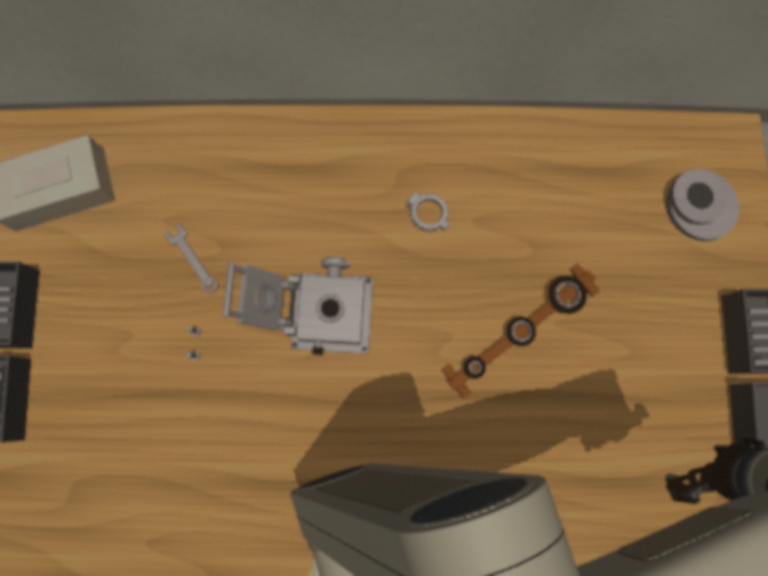

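View pics/wrist0.png

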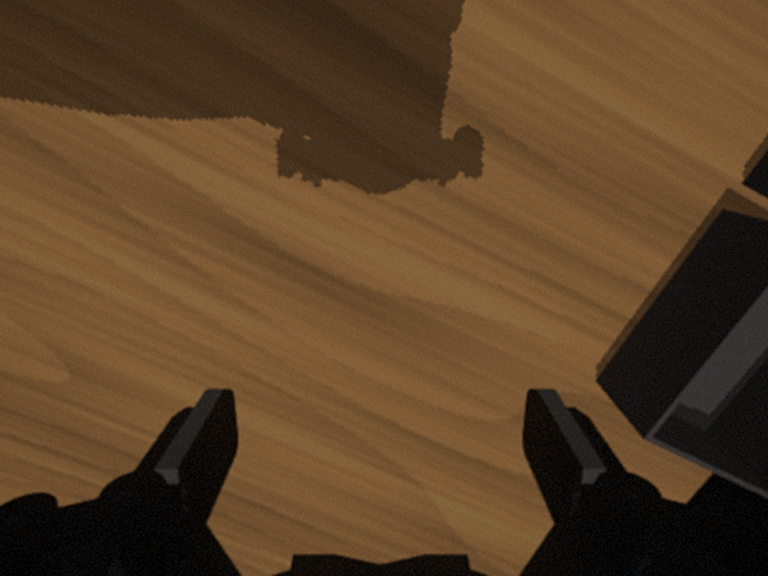

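The rings lie in size order, with DN40 in the middle at about (521,330) in the top view. The chamber port is at (331,308) and the lid lies to its left, with the handle bar at about (234,290). I'll look at enlarged crops next.

```bash
cat > h.py <<'E'
import numpy as np, cv2
from workcell import *
def pix(c,P):
    P=np.atleast_2d(np.asarray(P,float)); W=c["world_to_cam"]
    q=P@W[:3,:3].T+W[:3,3]; x=q[:,0]/-q[:,2]; y=-q[:,1]/-q[:,2]
    f=1+c["k1"]*(x*x+y*y); K=c["mtx"]
    return np.c_[x*f*K[0,0]+K[0,2], y*f*K[1,1]+K[1,2]]
def ray(c,uv):
    K=c["mtx"]; d=np.array([(uv[0]-K[0,2])/K[0,0],(uv[1]-K[1,2])/K[1,1]]); s=d.copy()
    for _ in range(20): s=d/(1+c["k1"]*(s@s))
    R=c["world_to_cam"][:3,:3]; t=c["world_to_cam"][:3,3]
    return -R.T@t, R.T@np.array([s[0],-s[1],-1])
def at_z(c,uv,z):
    o,d=ray(c,uv); return o+d*(z-o[2])/d[2]
def crop(c,x0,y0,w,h,s,name):
    im=cv2.resize(c["color"][y0:y0+h,x0:x0+w,::-1],None,fx=s,fy=s,interpolation=cv2.INTER_CUBIC); cv2.imwrite("pics/"+name,im)
E
python3 - <<'E'
from h import *
c=capture("top"); crop(c,285,165,125,100,6,"t_rack.png"); crop(c,140,165,125,80,6,"t_ch.png")
c=capture("scene"); crop(c,255,180,125,75,6,"s_ch.png")
E
```

```text
(no output)
```

View pics/t_rack.png

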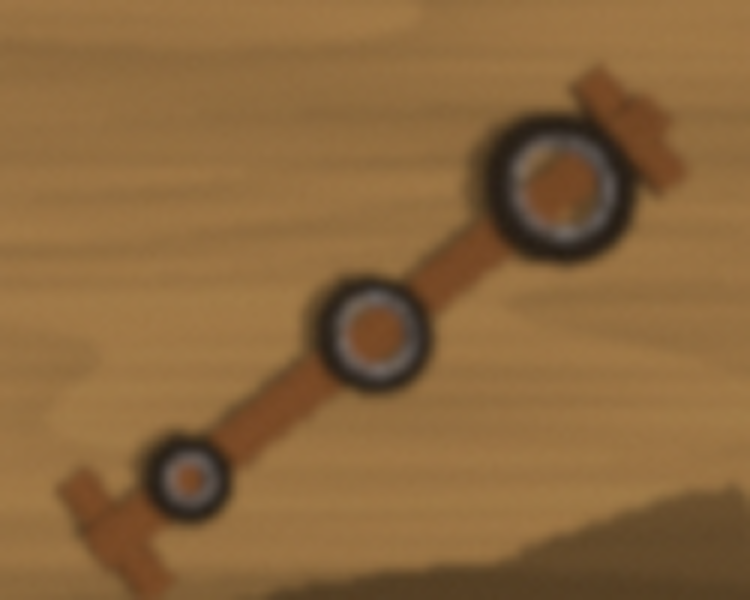

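View pics/t_ch.png

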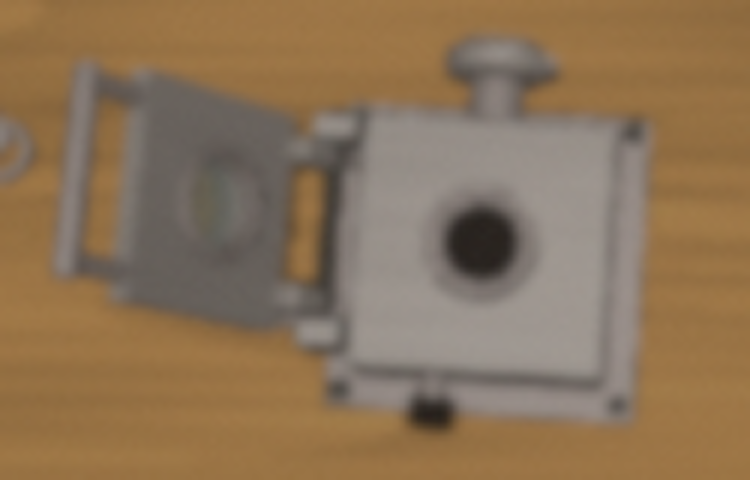

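View pics/s_ch.png

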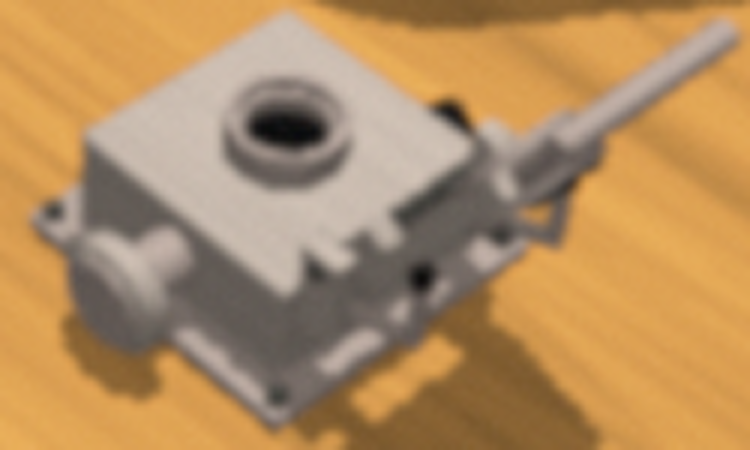

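```bash
python3 - <<'E'
from h import *
c=capture("top"); s=capture("scene")
T=lambda x,y,x0,y0:(x0+(x+.5)/6-.5,y0+(y+.5)/6-.5)
for n,p in dict(dn25=(189,479),dn40=(375,334),dn50=(562,187)).items():
    print(n,at_z(c,T(*p,285,165),27).round(1), "scene px*1.5",(pix(s,at_z(c,T(*p,285,165),27))*1.5).round(1))
P=at_z(c,T(482,243,140,165),74); print("port",P.round(1))
p2=at_z(s,T(288,130,255,180),74); print("port scene",p2.round(1))
cs=[at_z(c,T(*p,140,165),58)[:2] for p in [(360,105),(620,123),(603,382),(345,365)]]
cs=np.array(cs);print(cs.round(1),cs.mean(0)); 
for a,b in [(1,0),(2,3),(2,1),(3,0)]:
    d=cs[b]-cs[a] if a!=b else 0; print(np.hypot(*d),np.arctan2(d[1],d[0]))
h=[at_z(c,T(*p,140,165),200)[:2] for p in [(88,65),(66,275)]]; h=np.array(h); print("bar",h.round(1),h.mean(0),np.arctan2(*(h[0]-h[1])[::-1]),np.hypot(*(h[0]-h[1])))
E
```

```text
dn25 [ 417.4 -188.3   27. ] scene px*1.5 [[384.3 217.6]]
dn40 [ 486.6 -280.2   27. ] scene px*1.5 [[327.1 211.9]]
dn50 [ 558.7 -375.9   27. ] scene px*1.5 [[268.8 206.2]]
port [522.8  83.8  74. ]
port scene [533.5  95.7  74. ]
[[591.1 143.6]
 [582.8  20.6]
 [460.3  27.8]
 [467.8 147.7]] [525.49371085  84.92799365]
123.36907331737211 1.5032950332153732
120.0522366521489 1.5084310466539783
122.71837776751107 -0.05943366208087245
123.40620437411457 -0.03258139837190928
bar [[577.7 240.9]
 [489.5 246. ]] [533.59750087 243.42529234] -0.05775406879806379 88.440402703513
```

```bash
python3 -m handwheel '[[[0.04,0.035,-0.017,0.25],[0.08,0.07,-0.033,0.5],[0.12,0.105,-0.05,0.75],[0.158,0.14,-0.067,1.0]]]' 0 
python3 -m handwheel '[[[0.04,0.035,-0.017,0.25],[0.08,0.07,-0.033,0.5],[0.12,0.105,-0.05,0.75],[0.158,0.14,-0.067,1.0]]]'
python3 -m handwheel '[[[0.04,0.035,-0.017,0.25],[0.08,0.07,-0.033,0.5],[0.12,0.105,-0.05,0.75],[0.158,0.14,-0.066,1.0],[0.158,0.14,-0.066,1.0]]]'
python3 - <<'E'
from h import *
c=capture("wrist"); cv2.imwrite("pics/w1.png",cv2.resize(c["color"][:,:,::-1],(768,576),interpolation=cv2.INTER_CUBIC))
s=read_state(); print(s["tool_pos"],s["q"],s["wrist_force"])
from scipy.spatial.transform import Rotation as R
print(R.from_quat(s["tcp_rot"]).as_matrix().round(3))
for p in [[486.6,-280.2,27],[558.7,-375.9,27],[417.4,-188.3,27],s["tool_pos"]]: print((pix(c,p)*1.5).round(1))
E
```

```text
t: 0.85
tool_pos: [329.1, -419.6, 216.5]
tcp_rot: [0.625, 0.331, -0.625, 0.331]
wrist_force: [-0.5, 0.6, 0.1]
grip_width: 85.6
t: 1.35
tool_pos: [408.1, -349.5, 183.0]
tcp_rot: [0.523, 0.475, -0.523, 0.476]
wrist_force: [-0.2, -0.6, -0.0]
grip_width: 85.5
t: 1.98
tool_pos: [487.1, -279.0, 149.6]
tcp_rot: [0.39, 0.59, -0.39, 0.589]
wrist_force: [0.4, -1.1, -0.3]
grip_width: 85.5
[ 486.6263011  -279.70793912  150.02542467] [-6.71102399e-01  3.25060624e-01 -1.44575154e-01  1.10180399e+00
 -1.49120840e-04  4.99869400e-01] [-0.19348932 -1.16569943  0.39563909]
[[-0.001  0.921  0.389]
 [ 0.     0.389 -0.921]
 [-1.    -0.    -0.   ]]
[[377.7 292.3]]
[[426.9 478.3]]
[[314.9  54.4]]
[[376.9 432.3]]
```

View pics/w1.png

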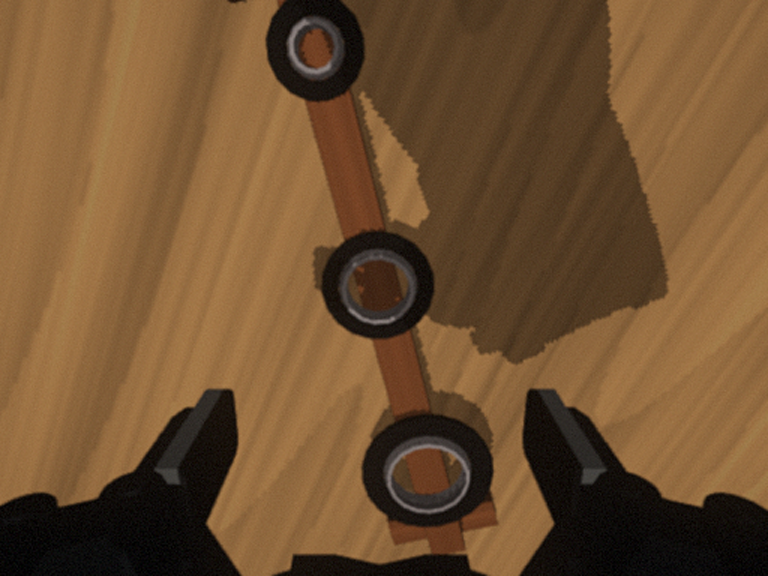

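DN40 shows in the wrist view at (378,285), against a top-camera prediction of (378,292), so they differ by about 4 mm. I'll fit all three cameras together.

```bash
python3 - <<'E'
from h import *
w=capture("wrist");t=capture("top");s=capture("scene")
crop(s,150,125,130,40,6,"s_rack.png")
for z in (27,): print(at_z(w,(378/1.5,285/1.5),z), at_z(w,(428/1.5,470/1.5),z), at_z(w,(315/1.5,48/1.5),z))
for p in [[486.6,-280.2,27],[558.7,-375.9,27],[417.4,-188.3,27]]: print(((pix(s,p)-[150,125])*6).round(1))
# where pads project in w: tool pos
E
```

```text
[ 484.79862401 -277.43899015   27.        ] [ 556.37166314 -371.69052799   27.        ] [ 416.31967728 -186.51134863   27.        ]
[[408.3  97.7]]
[[175.1  74.8]]
[[637.  120.3]]
```

View pics/s_rack.png

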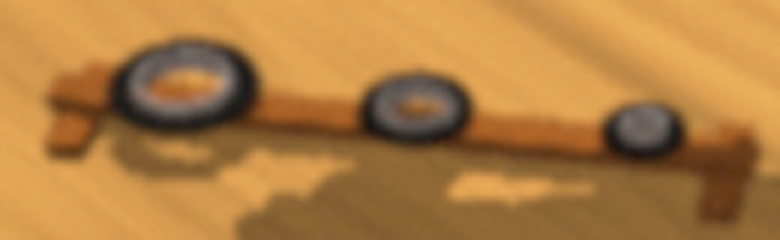

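```bash
python3 -m handwheel '[[[-0.001,0.003,-0.08,0],[-0.001,0.003,-0.16,0],[-0.001,0.003,-0.18,0],[-0.001,0.003,-0.18,0]]]'
python3 - <<'E'
from h import *
c=capture("wrist"); cv2.imwrite("pics/w2.png",cv2.resize(c["color"][:,:,::-1],(768,576),interpolation=cv2.INTER_CUBIC))
s=read_state(); print(s["tool_pos"])
print((pix(c,[[486,-278.5,27],s["tool_pos"],s["tool_pos"]-[0,0,30]])*1.5).round(1))
E
```

```text
t: 2.68
tool_pos: [485.8, -279.2, 60.7]
tcp_rot: [0.391, 0.589, -0.391, 0.589]
wrist_force: [-0.3, -0.0, 0.6]
grip_width: 85.5
[ 486.30363157 -279.38554522   61.41472391]
[[380.6 371.6]
 [380.6 432.5]
 [380.4 380.3]]
```

View pics/w2.png

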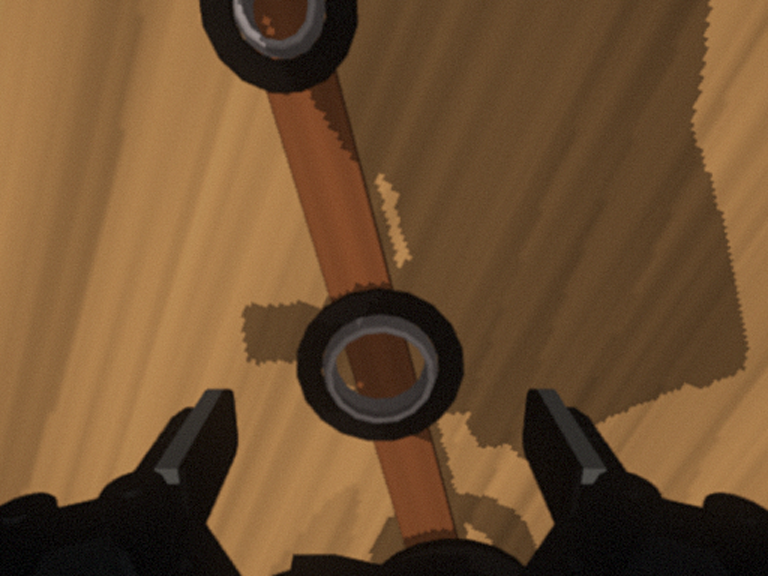

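```bash
python3 -m handwheel '[[[-0.0014,0.0034,-0.02,0],[-0.0014,0.0034,-0.045,0],[-0.0014,0.0034,-0.0596,0],[-0.0014,0.0034,-0.0596,0]]]'
python3 -m handwheel '[[[0,0,0,0],[0,0,0,0],[0,0,0,0],[0,0,0,0],[0,0,0,0],[0,0,0,0]]]' 1 25
python3 - <<'E'
from h import *
c=capture("wrist"); cv2.imwrite("pics/w3.png",cv2.resize(c["color"][:,:,::-1],(768,576),interpolation=cv2.INTER_CUBIC))
s=read_state(); print(s["tool_pos"],s["grip_width"])
E
```

```text
t: 3.22
tool_pos: [485.0, -276.7, 29.7]
tcp_rot: [0.391, 0.59, -0.391, 0.589]
wrist_force: [-0.7, 0.0, -0.2]
grip_width: 85.5
t: 3.98
tool_pos: [485.6, -277.1, 31.1]
tcp_rot: [0.391, 0.589, -0.391, 0.59]
wrist_force: [-0.9, 1.3, 5.6]
grip_width: 57.6
[ 485.56592201 -277.08563063   31.06546462] 57.34985489026818
```

View pics/w3.png

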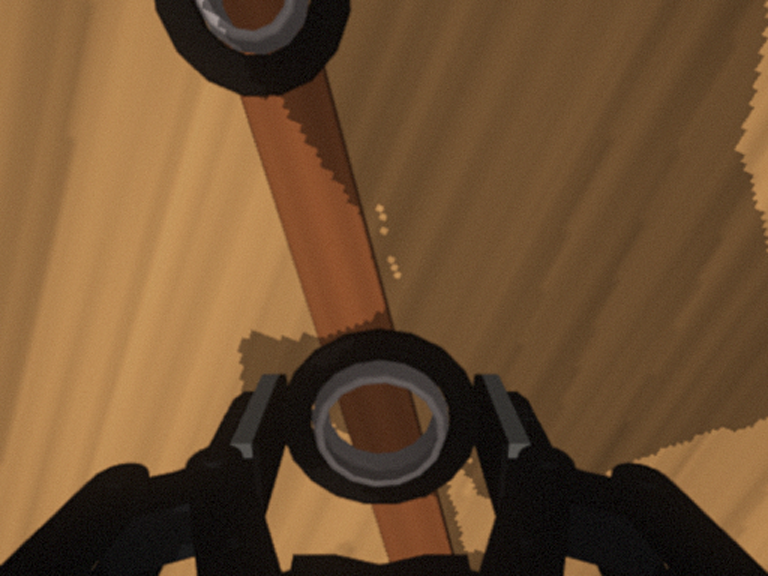

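```bash
python3 -m handwheel '[[[0,0,0.01,0],[0,0,0.04,0],[0,0,0.1,0],[0,0,0.2,0],[0,0,0.24,0],[0,0,0.24,0],[0,0,0.24,0]]]'
python3 - <<'E'
from h import *
c=capture("wrist"); cv2.imwrite("pics/w4.png",cv2.resize(c["color"][:,:,::-1],(768,576),interpolation=cv2.INTER_CUBIC))
s=read_state(); print(s["tool_pos"],s["grip_width"],s["wrist_force"])
for dz in (-8,-6,-4,-2,0): print(dz,(pix(c,s["tool_pos"]+[0,0,dz])*1.5).round(1))
E
```

```text
t: 4.9
tool_pos: [484.9, -276.7, 149.8]
tcp_rot: [0.391, 0.59, -0.391, 0.589]
wrist_force: [-0.1, -0.1, -1.0]
grip_width: 57.6
[ 484.77152581 -276.59279459  149.43994795] 57.53705014299237 [ 0.18856214 -0.79038692 -0.36098114]
-8 [[379.1 413.2]]
-6 [[379.1 416.9]]
-4 [[379.1 420.8]]
-2 [[379.1 424.7]]
0 [[379.1 428.8]]
```

View pics/w4.png

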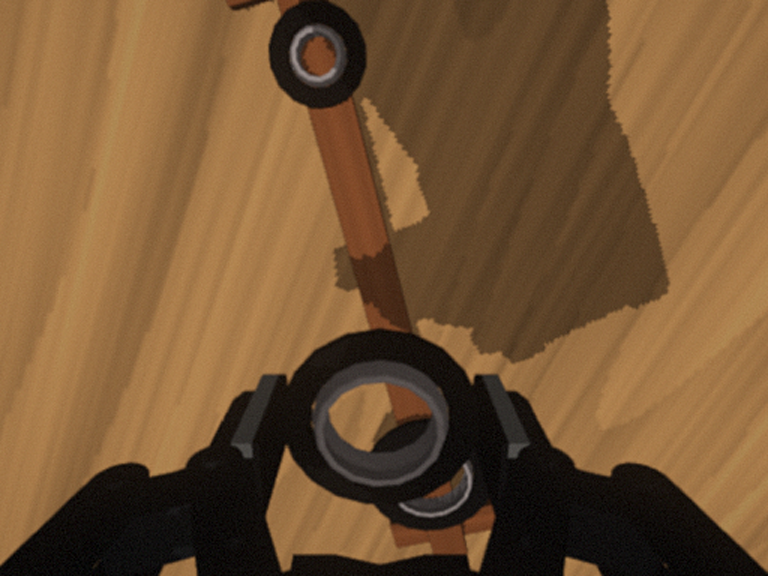

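```bash
python3 -m handwheel '[[[0.01,0.05,0,0],[0.03,0.13,0,0],[0.055,0.23,0,0],[0.08,0.33,0,0],[0.105,0.43,0,0],[0.125,0.52,0,0],[0.138,0.57,0,0],[0.138,0.576,0,0],[0.138,0.576,0,0]]]'
python3 - <<'E'
from h import *
c=capture("wrist"); cv2.imwrite("pics/w5.png",cv2.resize(c["color"][:,:,::-1],(768,576),interpolation=cv2.INTER_CUBIC)); np.savez("w5.npz",**c)
s=read_state(); print(s["tool_pos"],s["grip_width"],s["wrist_force"],s["q"])
for p in [[522.8,83.8,74],s["tool_pos"]-[0,0,4]]: print((pix(c,p)*1.5).round(1))
E
```

```text
t: 6.08
tool_pos: [553.8, 10.8, 149.7]
tcp_rot: [0.39, 0.59, -0.391, 0.589]
wrist_force: [0.3, -0.6, 0.1]
grip_width: 57.5
[553.90166248  10.39406813 149.87248666] 57.1659675324398 [-0.17179656 -0.62534926 -0.4047422 ] [-1.32584282e-01  3.13837685e-01 -1.61811374e-01  1.09632985e+00
 -2.66484078e-04  1.03868402e+00]
[[379.2 132.1]]
[[379.  423.5]]
```

View pics/w5.png

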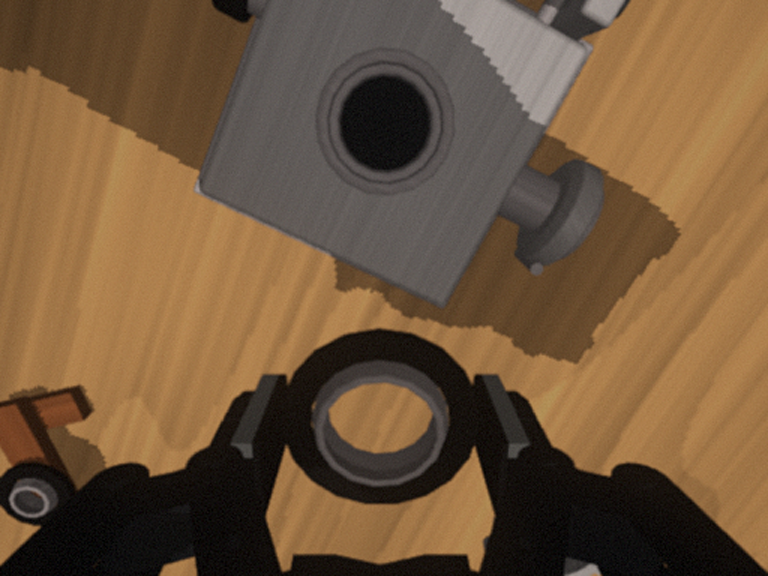

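```bash
python3 - <<'E'
from h import *
c=dict(np.load("w5.npz")); c["k1"]=float(c["k1"])
crop(c,205,25,104,110,7,"w5c.png")
a=np.linspace(0,2*np.pi,200)
im=cv2.imread("pics/w5c.png")
E
```

```text
(no output)
```

View pics/w5c.png

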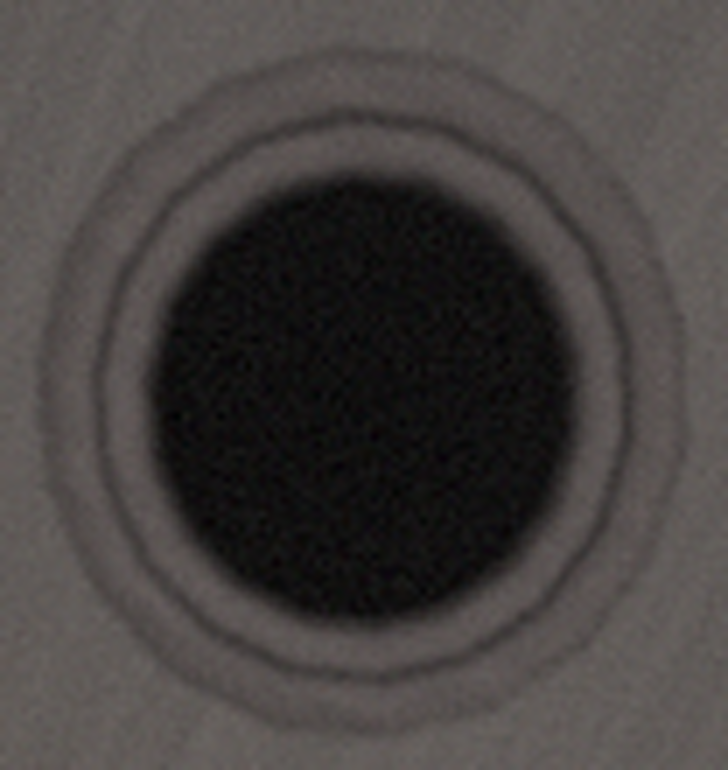

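```bash
python3 - <<'E'
from h import *
from scipy.optimize import least_squares
c=dict(np.load("w5.npz")); c["k1"]=float(c["k1"])
a=np.linspace(0,2*np.pi,400)
def ext(P,r,z,full=False):
    uv=pix(c,np.c_[P[0]+r*np.cos(a),P[1]+r*np.sin(a),0*a+z]); uv=(uv-[205,25]+.5)*7-.5
    return np.r_[uv[:,0].min(),uv[:,0].max(),uv[:,1].min(),uv[:,1].max()]
for r,z,e in [(26.5,74,(42,684,47,733)),(21.5,74,(100,630,115,682)),(18,68.5,(155,578,178,622)),(21.5,68.5,(100,630,115,682))]:
    f=least_squares(lambda P:ext(P,r,z)-e,[523,84]); print(r,z,f.x.round(2),f.fun.round(1))
# ring in hand: bead outline extents in 1.5x picture: x 286-475,y 330-502
import workcell
t=np.array([553.9,10.7,149.8])
def ext2(P,r,z):
    uv=pix(c,np.c_[P[0]+r*np.cos(a),P[1]+r*np.sin(a),0*a+z]); uv=(uv+.5)*1.5-.5
    return np.r_[uv[:,0].min(),uv[:,0].max(),uv[:,1].min(),uv[:,1].max()]
e=(286,475,330,502)
f=least_squares(lambda P:ext2(P,29.5,P[2])-e,[*t]); print("ring bead",f.x.round(2),(f.x-t).round(2),f.fun.round(1))
f=least_squares(lambda P:ext2(P,29.5,t[2]-4)-e,[*t[:2]]); print("ring bead fixed z",f.x.round(2),(f.x-t[:2]).round(2),f.fun.round(1))
E
```

```text
26.5 74 [523.63  87.1 ] [-9.2  9.2 -6.2  8.5]
21.5 74 [523.82  87.07] [-2.7  2.7 -0.2  0.4]
18 68.5 [523.96  87.19] [-6.5  6.5 -8.3  9.9]
21.5 68.5 [523.85  87.12] [ 4.5 -4.5  6.5 -8. ]
ring bead [555.35   7.9  139.99] [ 1.45 -2.8  -9.81] [-2.   2.   2.2 -2.5]
ring bead fixed z [554.01  11.07] [0.11 0.37] [-6.4  6.4 -0.8  2. ]
```

```bash
python3 -m handwheel '[[[-0.015,0.038,0,0],[-0.03,0.076,0,0],[-0.045,0.114,0,0],[-0.061,0.152,-0.03,0],[-0.061,0.152,-0.08,0],[-0.061,0.152,-0.11,0],[-0.061,0.152,-0.11,0],[-0.061,0.152,-0.11,0]]]'
python3 - <<'E'
from h import *
c=capture("wrist"); cv2.imwrite("pics/w6.png",cv2.resize(c["color"][80:384,100:420,::-1],None,fx=2.5,fy=2,interpolation=cv2.INTER_CUBIC)[:600]);np.savez("w6.npz",**c)
s=read_state(); print(s["tool_pos"],s["grip_width"],s["wrist_force"],s["q"])
c=capture("top"); crop(c,180,160,110,85,7,"t6.png")
E
```

```text
t: 7.12
tool_pos: [524.2, 87.1, 96.1]
tcp_rot: [0.391, 0.589, -0.391, 0.59]
wrist_force: [-0.5, 0.2, 0.0]
grip_width: 57.3
[524.2791967   86.97331024  96.24153246] 57.40239041568051 [ 0.65083054  0.82975988 -0.51669624] [ 6.44119975e-03  3.19818646e-01 -3.03934095e-01  9.45860692e-01
 -1.97956156e-05  1.17751944e+00]
```

View pics/w6.png

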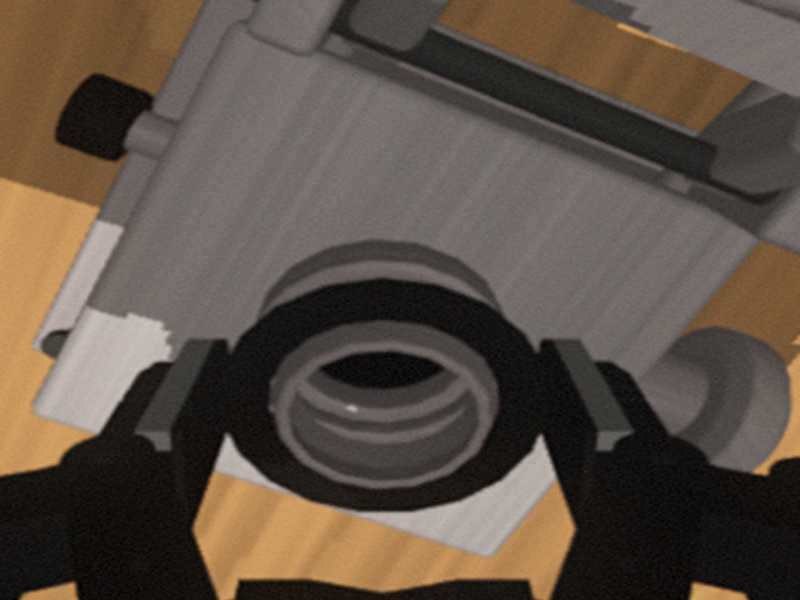

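View pics/t6.png

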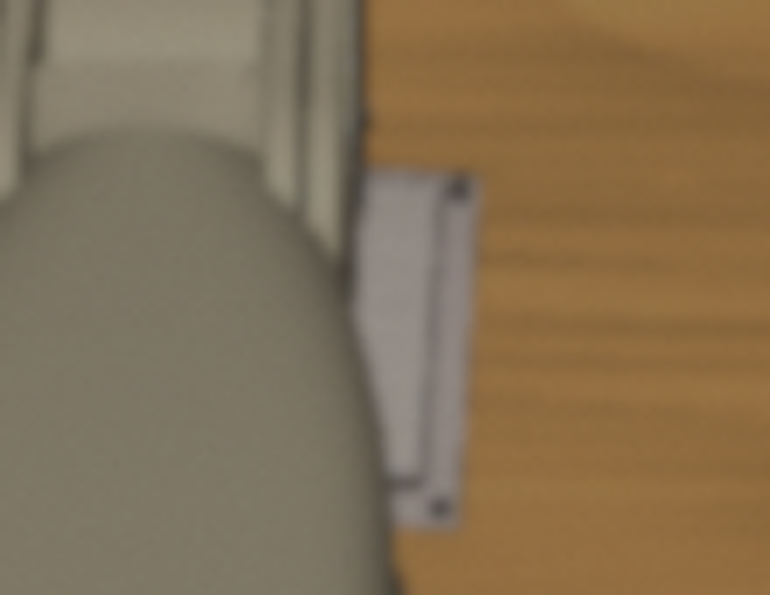

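```bash
python3 - <<'E'
from h import *
c=dict(np.load("w6.npz")); c["k1"]=float(c["k1"])
a=np.linspace(0,2*np.pi,400)
for P in [(523.8,87.1),(523,89),(524.6,85.2)]:
  for r in (26.5,21.5):
    uv=pix(c,np.c_[P[0]+r*np.cos(a),P[1]+r*np.sin(a),0*a+74]); i=uv[:,1].argmin(); print(P,r,((uv[i]-[100,80]+.5)*[2.5,2]).round(0), ((uv[:,0].min()-100)*2.5).round(),((uv[:,0].max()-100)*2.5).round())
t=np.array([524.25,87,96.2-4.5])
uv=pix(c,np.c_[t[0]+29.5*np.cos(a),t[1]+29.5*np.sin(a),0*a+t[2]+1]); print(((uv.min(0)-[100,80])*[2.5,2]).round(),((uv.max(0)-[100,80])*[2.5,2]).round())
E
```

```text
(523.8, 87.1) 26.5 [382. 260.] 246.0 515.0
(523.8, 87.1) 21.5 [382. 280.] 271.0 490.0
(523, 89) 26.5 [382. 252.] 245.0 516.0
(523, 89) 21.5 [382. 272.] 271.0 490.0
(524.6, 85.2) 26.5 [382. 268.] 246.0 515.0
(524.6, 85.2) 21.5 [382. 288.] 271.0 489.0
[214. 281.] [551. 514.]
```

```bash
python3 - <<'E'
from h import *
c=dict(np.load("w6.npz")); c["k1"]=float(c["k1"])
g=c["color"].astype(int).sum(2)
print(g[192:232,253].tolist())
x=np.clip(c["color"][185:285,185:320,::-1].astype(float)*1.6,0,255).astype(np.uint8)
im=cv2.resize(x,None,fx=5.5,fy=5.5,interpolation=cv2.INTER_CUBIC)
a=np.linspace(0,2*np.pi,400)
uv=pix(c,np.c_[523.8+26.5*np.cos(a),87.1+26.5*np.sin(a),0*a+74]); 
for u in (uv-[185,185]+.5)*5.5: cv2.circle(im,(int(u[0]),int(u[1])),1,(0,255,0),-1)
cv2.imwrite("pics/w6c.png",im)
E
```

```text
[318, 337, 321, 330, 329, 329, 315, 286, 225, 191, 188, 174, 177, 190, 196, 190, 185, 195, 237, 290, 313, 315, 308, 305, 304, 289, 223, 109, 45, 56, 59, 53, 50, 57, 64, 65, 62, 75, 47, 67]
```

View pics/w6c.png

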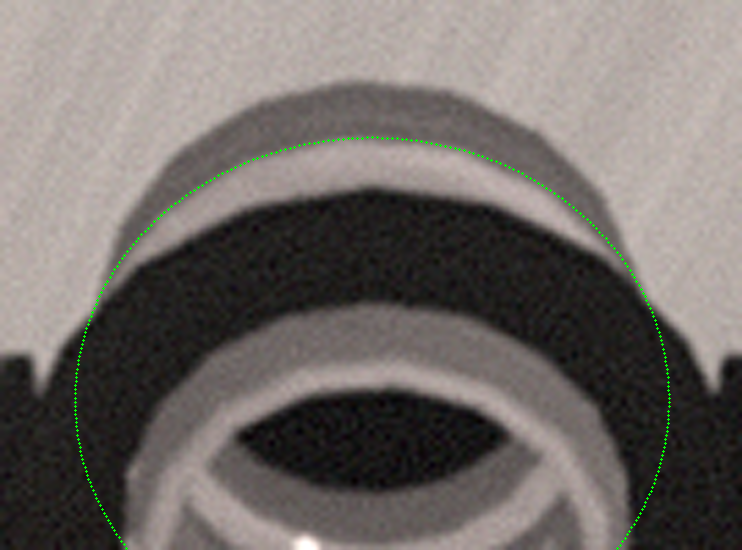

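```bash
python3 -m handwheel '[[[0,0,-0.01,0],[0,0,-0.016,0],[0,0,-0.02,0],[0,0,-0.02,0]]]'
python3 -m handwheel '[[[0,0,-0.004,0],[0,0,-0.008,0],[0,0,-0.01,0],[0,0,-0.01,0],[0,0,-0.01,0]]]'
python3 - <<'E'
from h import *
c=capture("wrist"); 
x=np.clip(c["color"][175:315,160:350,::-1].astype(float)*1.6,0,255).astype(np.uint8)
cv2.imwrite("pics/w7.png",cv2.resize(x,None,fx=4.2,fy=4.2,interpolation=cv2.INTER_CUBIC))
s=read_state(); print(s["tool_pos"],s["grip_width"],s["wrist_force"],s["moment"])
E
```

```text
t: 7.72
tool_pos: [523.6, 87.0, 85.3]
tcp_rot: [0.391, 0.589, -0.391, 0.589]
wrist_force: [0.5, -0.2, -0.3]
grip_width: 57.6
t: 8.35
tool_pos: [523.9, 87.0, 81.4]
tcp_rot: [0.391, 0.589, -0.391, 0.59]
wrist_force: [-3.0, 0.2, 10.2]
grip_width: 57.3
[523.85496739  87.01725671  81.34469107] 57.040258497742045 [-2.92645794 -0.23295134 10.24591791] [-0.10139967  0.71610946 -0.05438733]
```

View pics/w7.png

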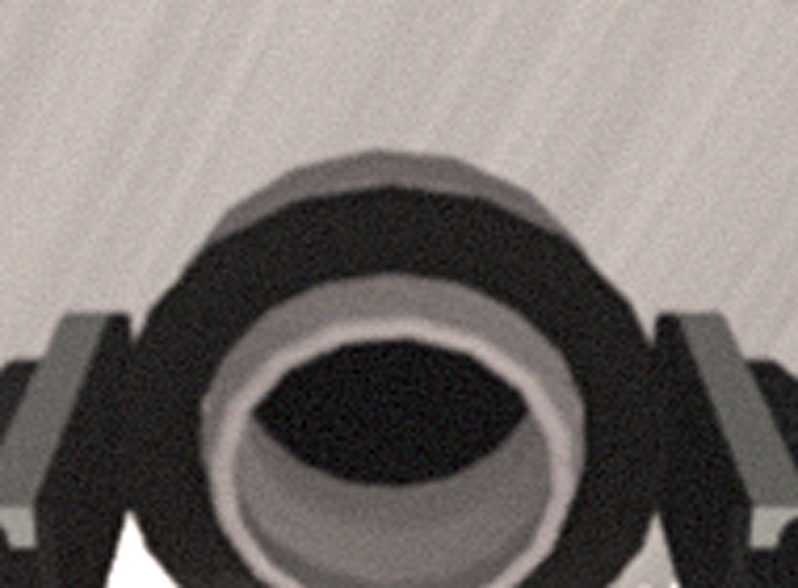

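```bash
python3 -m handwheel '[[[0,0,-0.001,0],[0,0,-0.002,0],[0,0,-0.002,0]]]'
python3 -m handwheel '[[[0,0,0,0],[0,0,0,0],[0,0,0,0]]]' 0.25
python3 - <<'E'
from h import *
s=read_state(); print(s["tool_pos"],s["grip_width"],s["wrist_force"],s["moment"])
E
```

```text
t: 8.78
tool_pos: [523.9, 87.1, 81.1]
tcp_rot: [0.391, 0.589, -0.39, 0.59]
wrist_force: [-5.8, -1.3, 19.1]
grip_width: 57.4
t: 9.15
tool_pos: [523.7, 87.0, 79.2]
tcp_rot: [0.391, 0.589, -0.391, 0.589]
wrist_force: [-0.3, 0.4, 0.7]
grip_width: 64.2
[523.71128698  87.02628846  79.23627902] 64.17709459793046 [-0.25149838  0.40636794  0.66487267] [0.0376549  0.00314565 0.03524652]
```

```bash
python3 -m handwheel '[[[0,0,0,0],[0,0,0.02,0],[0,0,0.08,0],[0.01,-0.02,0.18,0],[0.04,-0.07,0.25,0],[0.08,-0.14,0.25,0],[0.08,-0.16,0.25,0],[0.08,-0.16,0.25,0]]]' 0.1
python3 - <<'E'
from h import *
c=capture("wrist"); cv2.imwrite("pics/w8.png",cv2.resize(c["color"][:,:,::-1],(768,576),interpolation=cv2.INTER_CUBIC));np.savez("w8.npz",**c)
s=read_state(); print(s["tool_pos"],s["grip_width"],s["wrist_force"])
c=capture("scene"); crop(c,255,180,125,75,6,"s8.png")
E
```

```text
t: 10.15
tool_pos: [563.3, 6.7, 204.4]
tcp_rot: [0.391, 0.589, -0.391, 0.589]
wrist_force: [-0.9, 0.8, -0.1]
grip_width: 76.9
[563.15901315   7.30473424 204.413787  ] 77.0627325865595 [-0.770221   -0.83427494 -0.00456837]
```

View pics/w8.png

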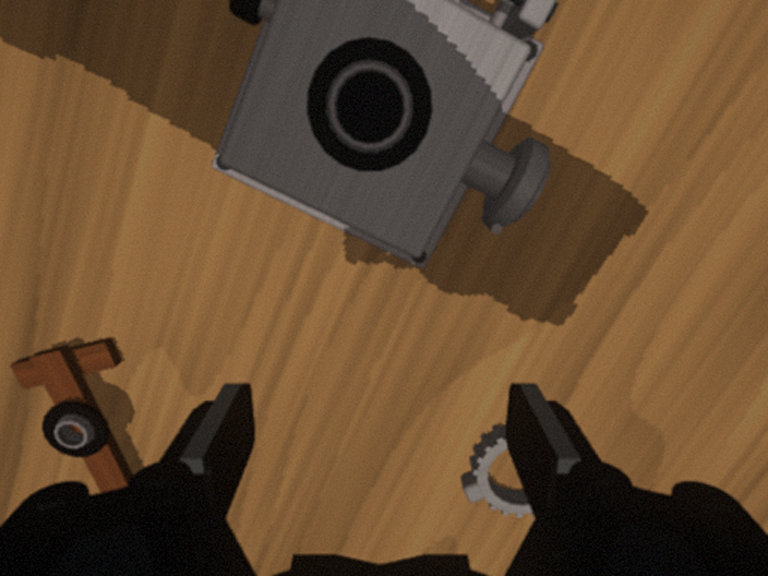

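View pics/s8.png

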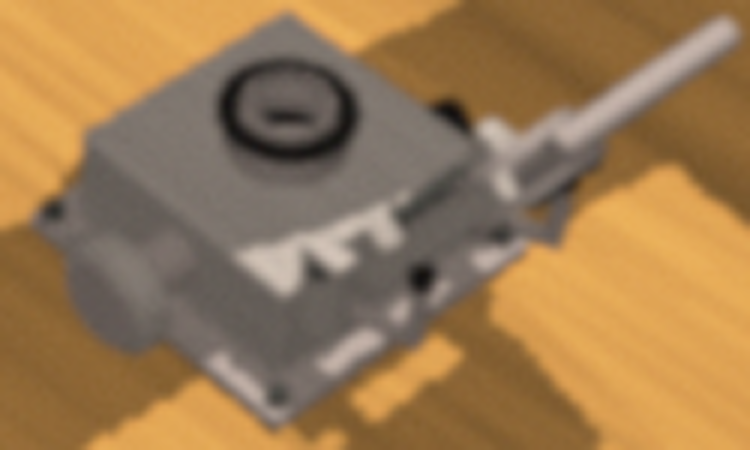

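```bash
python3 -m handwheel '[[[0.005,0.02,0.06,0.25],[0.015,0.08,0.12,0.5],[0.03,0.15,0.17,0.75],[0.036,0.2,0.17,1.0]]]' 0.35
python3 -m handwheel '[[[0.01,0.07,0,0.25],[0.02,0.15,0,0.5],[0.03,0.23,0,0.75],[0.036,0.266,0,1.0],[0.036,0.266,0,1.0],[0.036,0.266,0,1.0]]]'
python3 - <<'E'
from h import *
c=capture("wrist"); cv2.imwrite("pics/w9.png",cv2.resize(c["color"][:,:,::-1],(768,576),interpolation=cv2.INTER_CUBIC));np.savez("w9.npz",**c)
s=read_state(); print(s["tool_pos"],s["grip_width"],s["wrist_force"],s["q"])
print((pix(c,[[532,245,201],[523.8,87,79]])*1.5).round(1))
b=dict(np.load("w8.npz")); b["k1"]=float(b["k1"]); print(at_z(b,(369.5/1.5,104/1.5),78))
E
```

```text
t: 10.75
tool_pos: [581.9, 109.4, 291.6]
tcp_rot: [0.231, 0.667, -0.23, 0.669]
wrist_force: [0.3, -0.0, -0.3]
grip_width: 55.4
t: 11.5
tool_pos: [599.2, 240.2, 289.5]
tcp_rot: [0.061, 0.705, -0.061, 0.704]
wrist_force: [0.7, -0.3, 0.4]
grip_width: 55.5
[599.38654745 239.74194041 289.6216551 ] 55.62333642829202 [ 0.82574352 -0.05535792  0.52631994] [ 2.50678076e-01  4.24598513e-01  3.68025607e-01  1.51433534e+00
 -1.29464530e-04  4.23308415e-01]
[[360.8 161.1]
 [124.4 174.8]]
[523.97058931  88.13282022  78.        ]
```

View pics/w9.png

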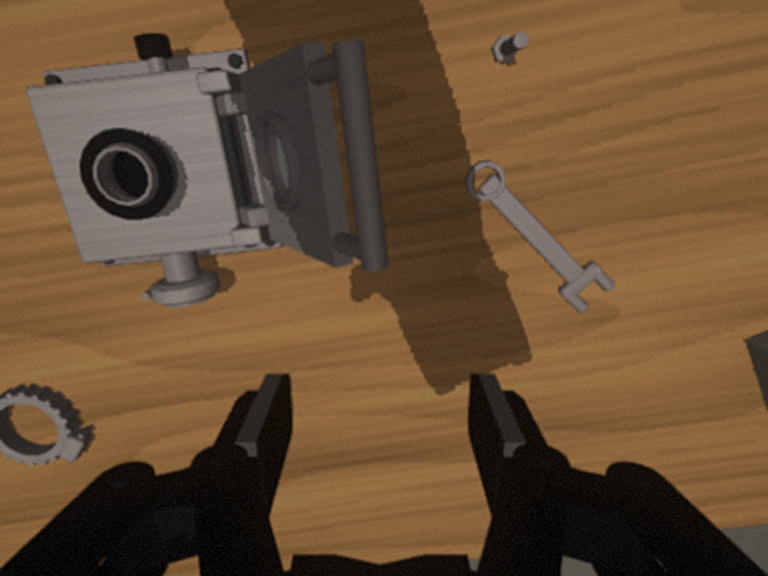

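```bash
python3 - <<'E'
from h import *
c=dict(np.load("w9.npz")); c["k1"]=float(c["k1"])
crop(c,205,15,65,175,3,"w9c.png")
A=at_z(c,(348.5/1.5,44/1.5),203);B=at_z(c,(374/1.5,267/1.5),203); print(A,B,(A+B)/2,np.hypot(*(A-B)[:2]),np.arctan2(*(B-A)[:2][::-1]))
E
```

```text
[489.30687658 248.38782774 203.        ] [576.74039723 242.51803199 203.        ] [533.02363691 245.45292986 203.        ] 87.63033170762746 -0.0670337993461524
```

View pics/w9c.png

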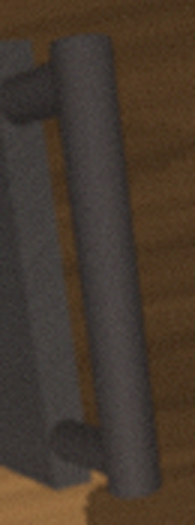

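```bash
python3 -m handwheel '[[[-0.07,0.006,0,0.11],[-0.134,0.011,0,0.22],[-0.134,0.011,-0.06,0.22],[-0.134,0.011,-0.099,0.22],[-0.134,0.011,-0.099,0.22]]]' 0.6
python3 - <<'E'
from h import *
c=capture("wrist"); cv2.imwrite("pics/w10.png",cv2.resize(c["color"][:,:,::-1],(768,576),interpolation=cv2.INTER_CUBIC));np.savez("w10.npz",**c)
s=read_state(); print(s["tool_pos"],s["grip_width"],s["wrist_force"],s["q"])
print((pix(c,[[532.9,245.4,201],s["tool_pos"]])*1.5).round(1))
E
```

```text
t: 12.18
tool_pos: [532.1, 244.6, 239.2]
tcp_rot: [0.022, 0.707, -0.022, 0.706]
wrist_force: [-0.3, -0.5, -0.0]
grip_width: 34.0
[532.598874   244.85662747 240.26407583] 34.327909376680914 [ 0.66751212 -0.69839574  0.80296658] [ 2.87834534e-01  3.23991414e-01  8.93322252e-02  1.33660808e+00
 -3.21990001e-05  3.50378961e-01]
[[379.3 367.4]
 [377.2 431.6]]
```

View pics/w10.png

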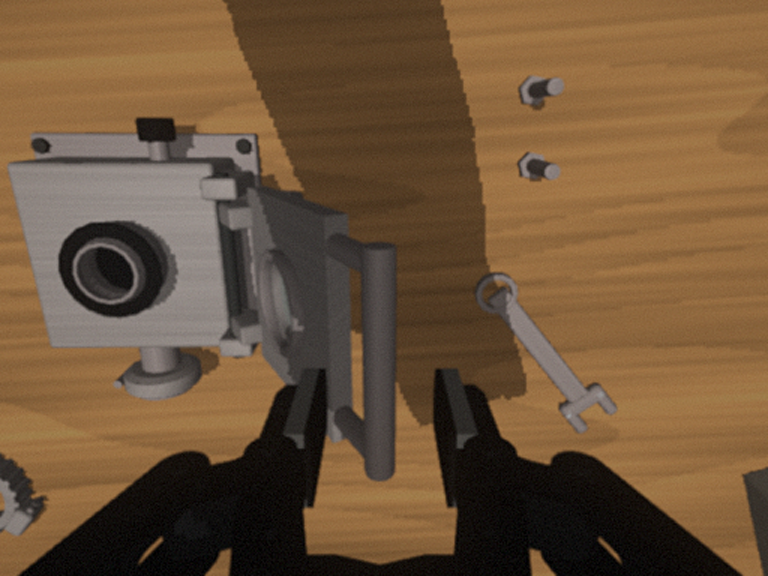

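```bash
python3 -m handwheel '[[[0,0,-0.02,0],[0,0,-0.045,0],[0,0,-0.065,0],[0,0,-0.072,0],[0,0,-0.072,0]]]'
python3 - <<'E'
from h import *
c=capture("wrist"); cv2.imwrite("pics/w11.png",cv2.resize(c["color"][:,:,::-1],(768,576),interpolation=cv2.INTER_CUBIC))
s=read_state(); print(s["tool_pos"],s["wrist_force"])
E
```

```text
t: 12.85
tool_pos: [532.7, 245.5, 203.7]
tcp_rot: [0.021, 0.707, -0.022, 0.707]
wrist_force: [0.2, 0.3, -0.5]
grip_width: 34.3
[532.85183935 245.58049048 204.07367609] [-0.49387967  0.66213505  0.43187982]
```

View pics/w11.png

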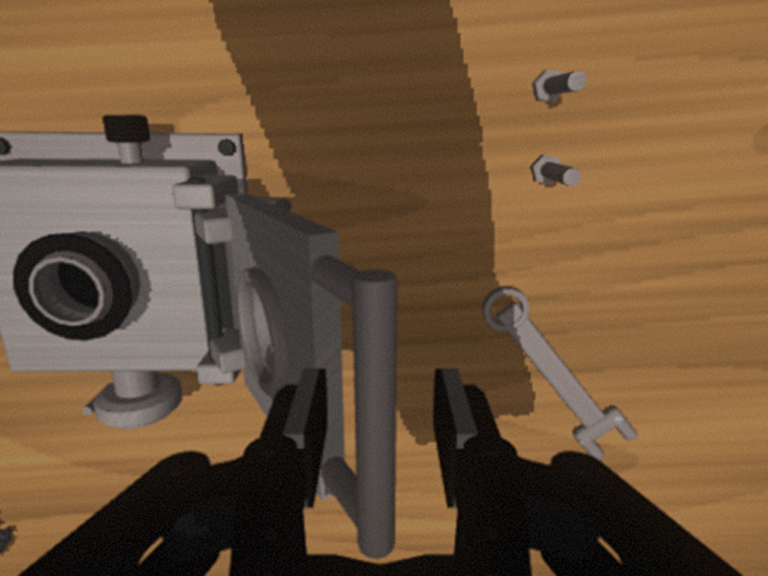

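```bash
python3 -m handwheel '[[[-0.01,-0.002,0,0],[-0.01,-0.002,0,0]]]'
python3 -m handwheel '[[[0,0,0,0],[0,0,0,0],[0,0,0,0],[0,0,0,0],[0,0,0,0],[0,0,0,0]]]' 1 40
python3 - <<'E'
from h import *
c=capture("wrist"); cv2.imwrite("pics/w12.png",cv2.resize(c["color"][:,:,::-1],(768,576),interpolation=cv2.INTER_CUBIC))
s=read_state(); print(s["tool_pos"],s["wrist_force"],s["moment"],s["grip_width"])
E
```

```text
t: 13.15
tool_pos: [527.4, 244.6, 204.3]
tcp_rot: [0.022, 0.707, -0.021, 0.707]
wrist_force: [0.2, 0.1, 0.8]
grip_width: 33.7
t: 13.9
tool_pos: [527.8, 244.5, 204.3]
tcp_rot: [0.022, 0.707, -0.022, 0.707]
wrist_force: [-1.1, -1.9, 5.7]
grip_width: 10.2
[527.82662609 244.45764411 204.27341245] [-1.36519476 -0.99869998  5.30402157] [-0.41670252  0.35514007  0.08377832] 10.11295069947439
```

View pics/w12.png

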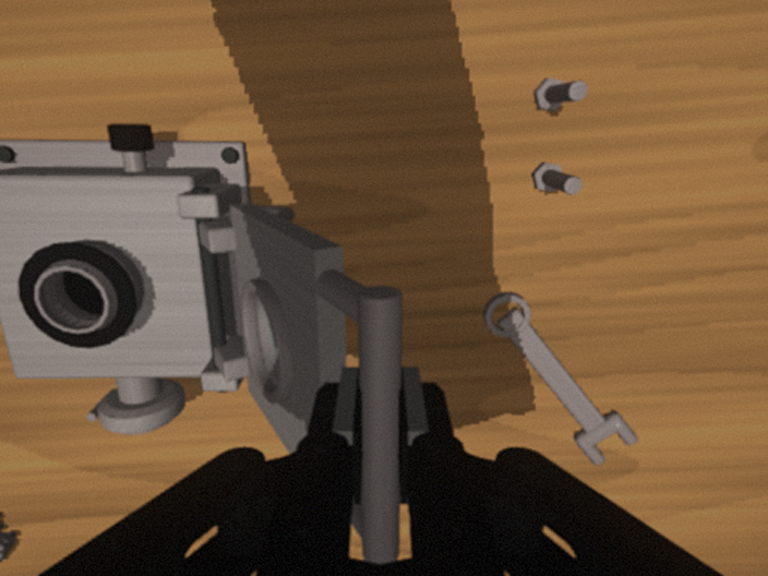

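```bash
python3 - <<'E'
import numpy as np
b=lambda t:np.array([-152*np.cos(t)+13.5*np.sin(t),152*np.sin(t)+13.5*np.cos(t)])
def sh(ts,t0):
    for t in ts:
        d=b(t)-b(t0); print(round(t,3),"[%.4f,%.4f,%.4f]"%(.0645*d[0]/500,.998*d[0]/500,d[1]/500))
sh([2.09,2.07,2.04,2.005,1.97,1.935,1.90,1.865,1.83,1.80,1.78,1.77],2.1);print()
sh([1.755,1.73,1.70,1.665,1.63,1.595,1.56,1.525,1.495,1.47,1.455,1.45],1.77);print();sh([1.418],1.45)
E
```

```text
2.09 [-0.0002,-0.0025,0.0018]
2.07 [-0.0005,-0.0075,0.0052]
2.04 [-0.0010,-0.0152,0.0102]
2.005 [-0.0016,-0.0243,0.0156]
1.97 [-0.0022,-0.0337,0.0208]
1.935 [-0.0028,-0.0432,0.0257]
1.9 [-0.0034,-0.0528,0.0302]
1.865 [-0.0040,-0.0627,0.0343]
1.83 [-0.0047,-0.0726,0.0381]
1.8 [-0.0053,-0.0813,0.0411]
1.78 [-0.0056,-0.0871,0.0430]
1.77 [-0.0058,-0.0900,0.0439]

1.755 [-0.0003,-0.0044,0.0013]
1.73 [-0.0008,-0.0117,0.0032]
1.7 [-0.0013,-0.0206,0.0053]
1.665 [-0.0020,-0.0311,0.0075]
1.63 [-0.0027,-0.0416,0.0092]
1.595 [-0.0034,-0.0522,0.0106]
1.56 [-0.0041,-0.0628,0.0116]
1.525 [-0.0047,-0.0734,0.0123]
1.495 [-0.0053,-0.0826,0.0125]
1.47 [-0.0058,-0.0902,0.0125]
1.455 [-0.0061,-0.0947,0.0124]
1.45 [-0.0062,-0.0963,0.0124]

1.418 [-0.0006,-0.0097,-0.0005]
```

```bash
python3 -m handwheel '[[[-0.0002,-0.0025,0.0018,0],[-0.0005,-0.0075,0.0052,0],[-0.001,-0.0152,0.0102,0],[-0.0016,-0.0243,0.0156,0],[-0.0022,-0.0337,0.0208,0],[-0.0028,-0.0432,0.0257,0],[-0.0034,-0.0528,0.0302,0],[-0.004,-0.0627,0.0343,0],[-0.0047,-0.0726,0.0381,0],[-0.0053,-0.0813,0.0411,0],[-0.0056,-0.0871,0.043,0],[-0.0058,-0.09,0.0439,0]]]'
```

```text
t: 15.45
tool_pos: [525.2, 199.7, 227.2]
tcp_rot: [0.022, 0.706, -0.021, 0.708]
wrist_force: [-0.1, 5.0, 7.6]
grip_width: 10.4
```

```bash
python3 -m handwheel '[[[-0.0003,-0.0044,0.0013,0],[-0.0008,-0.0117,0.0032,0],[-0.0013,-0.0206,0.0053,0],[-0.002,-0.0311,0.0075,0],[-0.0027,-0.0416,0.0092,0],[-0.0034,-0.0522,0.0106,0],[-0.0041,-0.0628,0.0116,0],[-0.0047,-0.0734,0.0123,0],[-0.0053,-0.0826,0.0125,0],[-0.0058,-0.0902,0.0125,0],[-0.0061,-0.0947,0.0124,0],[-0.0062,-0.0963,0.0124,0]]]'
python3 - <<'E'
from h import *
c=capture("wrist"); cv2.imwrite("pics/w13.png",cv2.resize(c["color"][:,:,::-1],(768,576),interpolation=cv2.INTER_CUBIC))
s=read_state(); print(s["tool_pos"],s["wrist_force"],s["moment"],s["grip_width"])
c=capture("scene"); crop(c,255,130,125,100,6,"s13.png")
E
```

```text
t: 16.95
tool_pos: [522.2, 151.0, 232.2]
tcp_rot: [0.022, 0.707, -0.022, 0.707]
wrist_force: [4.9, 2.2, 2.5]
grip_width: 10.4
[522.17584615 150.97877905 232.17688764] [5.70073382 1.65522483 3.1313539 ] [ 0.70742539 -1.00945891  0.06631833] 10.265468057390708
```

View pics/w13.png

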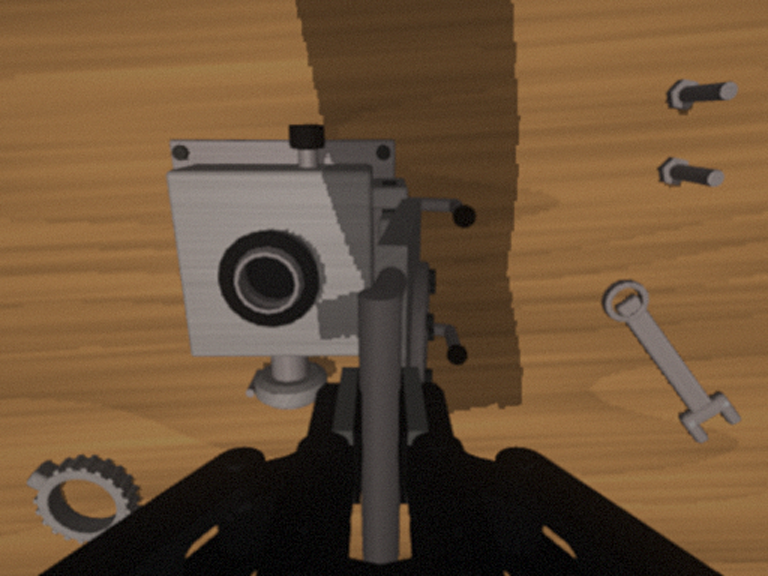

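View pics/s13.png

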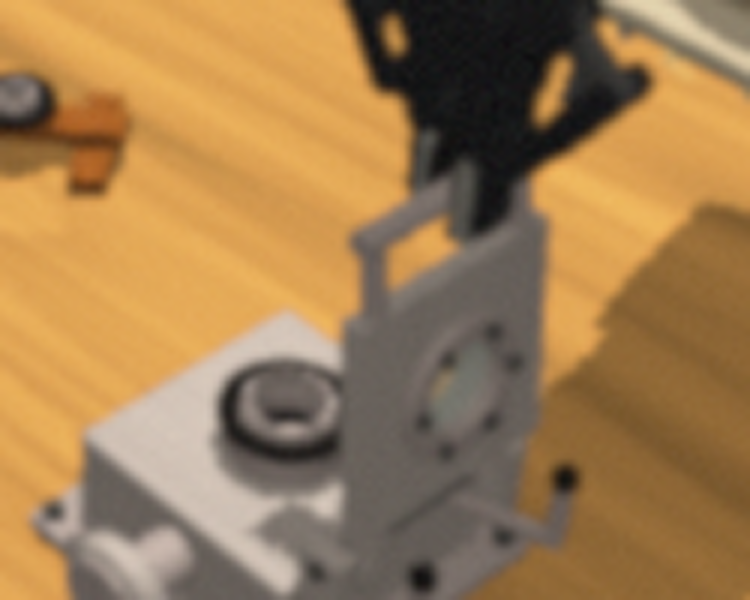

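```bash
python3 -m handwheel '[[[0.0005,-0.003,-0.0001,0],[0.001,-0.006,-0.0003,0],[0.001,-0.008,-0.0004,0],[0.001,-0.0094,-0.0005,0],[0.001,-0.0094,-0.0005,0],[0.001,-0.0094,-0.0005,0],[0.001,-0.0094,-0.0005,0],[0.001,-0.0094,-0.0005,0]]]'
python3 - <<'E'
from h import *
P=[];
c=capture("wrist"); cv2.imwrite("pics/w14.png",cv2.resize(c["color"][:,:,::-1],(768,576),interpolation=cv2.INTER_CUBIC))
np.savez("w14.npz",**c)
s=read_state();P.append(s["tool_pos"])
c=capture("scene"); crop(c,255,130,125,100,6,"s14.png"); np.savez("s14.npz",**c)
s=read_state();P.append(s["tool_pos"])
print(np.array(P),s["wrist_force"],s["grip_width"],abs(s["joint_vel"]).max())
E
```

```text
t: 18.05
tool_pos: [522.0, 146.7, 231.7]
tcp_rot: [0.021, 0.707, -0.022, 0.707]
wrist_force: [-0.3, 0.4, -0.7]
grip_width: 10.5
[[522.0221765  146.68804809 231.69379326]
 [522.00401207 146.7149128  231.66654764]] [0.13489135 1.09382082 0.27183874] 10.541540911339025 0.001816177011961525
```

View pics/s14.png

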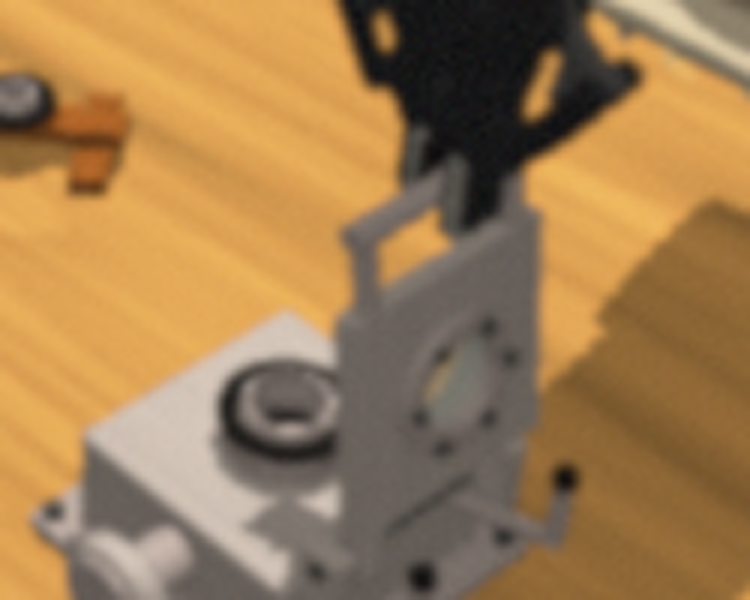

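View pics/w14.png

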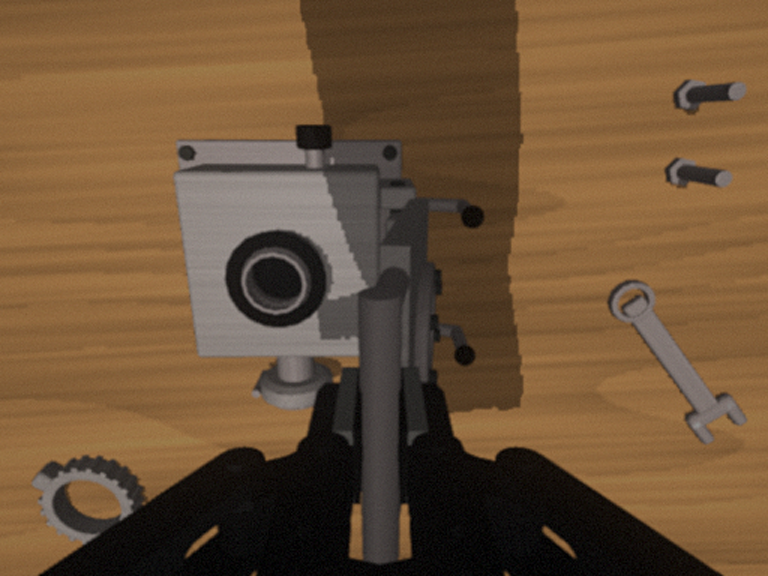

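```bash
python3 - <<'E'
from h import *
c=dict(np.load("w14.npz")); c["k1"]=float(c["k1"])
p=at_z(c,(277/1.5,278/1.5),77.5); b=at_z(c,(380/1.5,420/1.5),228.8)
y=np.array([.0645,.998]); print(p,b,"bar-port along y:",(b-p)[:2]@y,"tcp-port",(np.array([522,146.7])-p[:2])@y)
E
```

```text
[522.45054277  88.17361819  77.5       ] [521.42899978 147.8170114  228.8       ] bar-port along y: 59.45821689879083 tcp-port 58.380269036634594
```

```bash
python3 -m handwheel '[[[0,0.0004,0,0],[0,0.0008,0,0],[0,0.0008,0,0],[0,0.0008,0,0],[0,0.0008,0,0],[0,0.0008,0,0],[0,0.0008,0,0],[0,0.0008,0,0]]]'
python3 - <<'E'
from h import *
s=read_state(); print(s["t"],s["tool_pos"],s["wrist_force"],s["grip_width"],abs(s["joint_vel"]).max())
c=capture("top"); cv2.imwrite("pics/t15.png",cv2.resize(c["color"][:,:,::-1],(768,576)))
E
```

```text
t: 19.15
tool_pos: [522.1, 147.1, 231.7]
tcp_rot: [0.021, 0.707, -0.021, 0.707]
wrist_force: [-3.0, 1.6, -2.3]
grip_width: 10.0
19.15 [522.08275507 147.10689477 231.74462207] [-3.03845034  1.574083   -2.34723752] 10.04858131841026 0.0008742693553366145
```

View pics/t15.png

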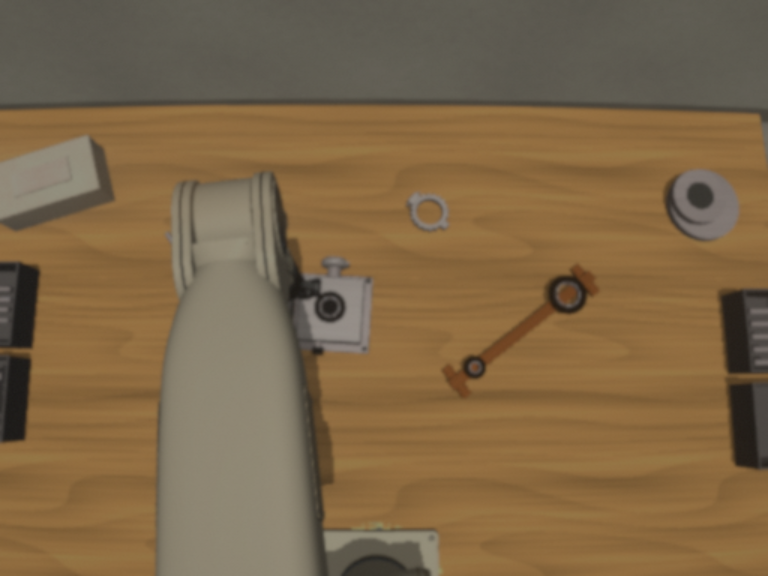

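The top view shows the ring centred in the port at about (330,306). The other rings and the clamp ring haven't moved. The arm is still and gripping, so I'm handing in.

```bash
python3 -c "
from workcell import *
print(close_job())"
```

```text
the job is handed in; nothing more can be done
None
```

The DN 40 ring is seated in the port and released, and the lid is held by its bar handle at about 1.42 rad, within roughly 0.01 rad of the balance point. I handed the job in at about 19 s of the 64 s allowed.

- **Ring:** It was pressed home with about 19 N. Its underside came out within 0.3 mm of the seated height, judged from the tool height. In the wrist, scene and top pictures it looks level and centred.
- **Lid:** It never left the grip on the way up. At the last reading the arm was motionless, with only a few newtons at the wrist.
- **Disagreeing check:** The handle's travel from its laid-back position put the lid at 1.419 rad. The wrist camera's view of the port put the handle about 1 mm off that, so I settled 0.4 mm toward the camera's figure. The remaining uncertainty is inside the 0.02 rad band where the lid stays by itself.
- **Other parts:** In the last pictures the other two rings and the clamp ring lie where they were. I had the bolts and wrench in the wrist view up to the final 0.4 mm adjustment; the arm hid them in the closing top picture.

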